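# Clear the tin and lift the ware board level

### The arm

A 6-joint arm with a two-finger parallel gripper is mounted at the origin on a cart in front of the work surface, level with it; the furniture and walls round the work are solid. World frame = base frame: x ahead of the robot, y to its left, z up, the work surface at z = 0. Lengths are in m, angles in rad, forces in N, time in s.
With the tool pointing down it reaches from about 0.425 to 0.925 m from the base axis. Payload 12.5 kg.
Tool frame: the origin (TCP) lies midway between the tips of the shut fingers; the grasp point (between the pads) lies 19 mm behind it (env.grasp_offset is the distance from the TCP to the grasp point, in m); z points along the fingers, y is the direction in which the jaws open and shut (so a half turn about z gives the same grasp; the last joint's range is limited). The gripper opens to 85 mm and grips with 20 to 120 N. Pads are 22 mm wide; open, the fingers measure 114 mm over their backs; the gripper's body (76 mm by 85 mm) begins 54 mm behind the grasp point. The pads swing forward as they close: fully open they stand 13 mm farther back than shut.
Start: joints at [-1.255, 0.491, 1.559, -0, 1.092, -0.106], TCP at [0.256, -0.57, 0.231] pointing down, gripper open.
Joint ranges: [-3.1, 3.1], [-0.84, 2.19], [0.05, 2.79], [-1.13, 4.28], [0.06, 2.93], [-2.69, 2.69]. Speed limits (rad/s): [2.22, 2.22, 2.79, 3.14, 3.14, 3.14].

### API

Orientations are given as a unit quaternion [w, x, y, z].
In Python, from bench import env gives the robot as it stands. The module is installed in compiled form; this text tells all that it offers.
- The arm moves only by the tool play_rows, never from a script. Its argument "moves" is a list of rows, each a list of 4 numbers: the shift along the tool's x, y, z in m, then the turn about the tool's z in units of 6 degrees (1.0 is 6 degrees). A call has 1 to 10 rows; each row is the pose to reach, as a shift and turn from the pose commanded when the call began, along the tool's axes at that moment; what a row does not reach only later rows make up. A row lasts 1/10 s, in which the tool goes at most 50 mm and 8.59 degrees, less where a joint would pass 70% of its speed; a pose out of reach is approached as far as the arm can. A call with a gripper value outside its range is refused whole. "claw" is the gripper command: -1 is fully open, 1 is shut, values between are in proportion, set as the call begins (left out, the last holds). The fingers move at their own pace and stop on an object; "grip_force" is the grip in N (left out, the last holds). Time passes only in rows, so rows that repeat a pose let the fingers close. It gives the time, the measured TCP pose, the force and the opening at its end, in the units of the state.
- env.state(): the state, without advancing time (a new reading comes with each control period).
- env.grab_frame(name): name is "scene" or "top" or "wrist"; returns a dict with "frame" (400x640x3 uint8, blue, green, red), "intrinsics" (3x3 intrinsics, pixels), "cam_to_world" (4x4, takes a point from camera to world coordinates); the wrist camera has in their place "T_tool_cam" (4x4, takes a point from camera to tool coordinates, whose origin is the TCP and whose axes are the flange's). Camera axes: x right, y up, looking along -z (the intrinsics and any distortion apply to the point x, -y, -z); pixel columns grow to the right and rows downward; lengths in m; the calibration is good to about 2 mm. A picture is of the moment at which its call begins: read the wrist's pose just before it. There is no depth.
- env.finish_job(): hands the job in, once; it reports no verdict.
The state is a dict: "clock": time; "q": joint angles; "qvel": joint speeds; "joint_efforts": joint torques, N m; "tcp_pos": TCP position; "tool_rot": TCP orientation; "ft_force": force on the tool from outside, world axes, zero at the start; "torque": the same for the moment, N m; "gripper_width": opening from 0.0 (shut) to 1.0 (fully open).
Only numpy, scipy, OpenCV 4.12 (cv2) and the standard library are available. Lean on these libraries where they do the work, as an engineer would, in place of code of your own. Each camera call takes 0.05 s, during which the arm holds its last target. There are 200 camera calls.

### The job

Take the open metal tin off the wooden ware board, where it blocks the handle, and stand it upright on the bare table. Then lift the board by its handle, straight up until it is well over 10 cm clear of the table, with the cup and the teapot lid still standing on it, and finish while holding it there level and still: do not put it down or let go. Leave the mallet, the lump of clay, the cork block and the loop tool where they lie.

Things in the scene. Friction and masses are not known exactly. Their poses are not given: they have to be found in the camera images.
- ware_board: loose wooden ware board, 150 x 310 mm (own x, y), 0.29-0.46 kg; origin: centre of underside, z up; flat top 22 mm above it. Near yaw 0 its long axis y runs left-right before the robot. Bridge handle over the middle: straight bar along own x, 110 mm clear, 14 mm thick (y), 20 mm high, 60 to 80 mm above the origin, between uprights at x = -62 and +62 mm, 24 mm wide (y), 82 mm tall. Balances there.
- handle (a point): middle of the bar of the ware board's handle, centre of its section, 70 mm above the board's origin
- needle_tin: plain round open metal tin, 55 mm across, 58 mm tall, 45 g; origin: centre of underside, z up. At the start it stands on the ware board on the +y side of the handle bar, a few mm from it, so that no finger fits between. It can be taken from above across its diameter, fingers closing along the board's own x.
- slip_cup: small grey-brown clay cup, widest 65 mm at the rim, 47 mm tall, 110 g; origin at the centre of its underside; stands loose near one end of the ware board (about 112 mm from its middle)
- teapot_lid: dark brown round teapot lid, 80 mm across, 34 mm tall with its knob, 75 g; origin at the centre of its underside; lies knob up, loose, near the other end of the ware board (about 112 mm from its middle)
- wood_mallet: bystander: small turned wooden mallet lying on the table, 150 x 93 mm, 35 mm high; origin at the centre of its underside
- clay_lump: bystander: brown lump of clay on the table, 59 x 63 mm, 38 mm high; origin at the centre of its underside
- cork_block: bystander: speckled cork block on the table, 58 x 55 mm, 22 mm high; origin at the centre of its underside
- loop_tool: bystander: wire loop trimming tool with a dark handle lying on the table, 47 x 149 mm, 12 mm high; origin at the centre of its underside
Mind the look-alikes: they are no part of the job. Leave any orange look-alike of the needle_tin alone. Leave any purple look-alike of the teapot_lid alone.

How it is judged:
By the outcome, as a careful person would: the job done as asked, in the order asked, and still so for the second after the job is handed in, while the arm keeps its last pose, push and grip.
It also fails if it takes over 58 s, if anything falls off the work surface, if the arm or the gripper's body presses on something with over 40 N, if the wrist force passes 120 N, or if a joint passes its speed limit or range.

## Working session

There is one attempt and no reset: what is moved stays moved. The work goes in short steps, Python scripts to look and compute and a tool call to move; the robot and the scene stay as the last step left them, time stands still between calls to the robot, and variables do not carry over. Pictures are saved under pics/ and viewed, about 8 in all and at most 12, crops included, and the job is handed in when it is done.

Besides the shell and the picture viewer there is one more tool, called after ">>>" in YAML: its name, and indented under it one key for each argument. play_rows: Moves the arm, as the interface text tells. Its arguments: {"type":"object","properties":{"moves":{"type":"array","items":{"type":"array","items":{"type":"number"}}},"claw":{"type":"number"},"grip_force":{"type":"number"}},"required":["moves"]}

```bash
mkdir -p pics; cat > h.py <<'E'
import numpy as np, cv2
from bench import env
from scipy.spatial.transform import Rotation as R
def grab(n,fn):
    s=env.state(); d=env.grab_frame(n); cv2.imwrite('pics/'+fn,d['frame']); 
    if n=='wrist':
        q=s['tool_rot']; T=np.eye(4); T[:3,:3]=R.from_quat([q[1],q[2],q[3],q[0]]).as_matrix(); T[:3,3]=s['tcp_pos']
        M=T@np.array(d['T_tool_cam'])
    else: M=np.array(d['cam_to_world'])
    np.savez('pics/'+fn+'.npz',K=d['intrinsics'],M=M); return d
def px(fn,u,v,z):
    f=np.load('pics/'+fn+'.npz');K,M=f['K'],f['M']
    r=np.linalg.solve(K,[u,v,1.]); r=M[:3,:3]@[r[0],-r[1],-r[2]]; o=M[:3,3]
    return np.round(o+r*(z-o[2])/r[2],4)
def proj(fn,P):
    f=np.load('pics/'+fn+'.npz');K,M=f['K'],f['M']
    c=np.linalg.inv(M)@[*P,1]; p=K@[c[0],-c[1],-c[2]]; return np.round(p[:2]/p[2],1)
E
python3 - <<'E'
from h import *
print(env.state(), env.grasp_offset)
for n in('top','scene'):
    d=grab(n,n+'0.png'); print(d.keys(),d['cam_to_world'])
E
```

```text
{'clock': 0.0, 'q': array([-1.25460346e+00,  4.91583819e-01,  1.55947227e+00,  1.93291908e-05,
        1.09171179e+00, -1.05605379e-01]), 'qvel': array([-0.00159758,  0.00169014, -0.00180142,  0.00062561,  0.0015842 ,
        0.00067853]), 'joint_efforts': array([ 2.45581223e-04, -6.18447304e+01, -2.61596346e+01, -1.34375837e-04,
        4.02691425e-03,  9.06998253e-06]), 'tcp_pos': array([ 0.25582329, -0.56998397,  0.23070481]), 'tool_rot': array([-5.85262056e-04,  9.77843853e-01,  2.09334791e-01, -5.32315288e-05]), 'ft_force': array([ 0.11896102,  0.25880626, -0.44180939]), 'torque': array([ 0.01788408, -0.04216303,  0.06345984]), 'gripper_width': 1.0015224515177068} 0.0187
dict_keys(['frame', 'intrinsics', 'cam_to_world']) [[ 0.08320958  0.97641781 -0.19920951  0.35504521]
 [-0.99653     0.08112233 -0.01863143 -0.23639524]
 [-0.00203172  0.20006856  0.97977979  1.11929797]
 [ 0.          0.          0.          1.        ]]
dict_keys(['frame', 'intrinsics', 'cam_to_world']) [[ 5.43728199e-01  4.12800146e-01 -7.30722714e-01 -3.04827855e-01]
 [-8.39260776e-01  2.66403800e-01 -4.73994056e-01 -7.95629238e-01]
 [-9.97508010e-04  8.70990847e-01  4.91298229e-01  6.59294925e-01]
 [ 0.00000000e+00  0.00000000e+00  0.00000000e+00  1.00000000e+00]]
```

View pics/top0.png

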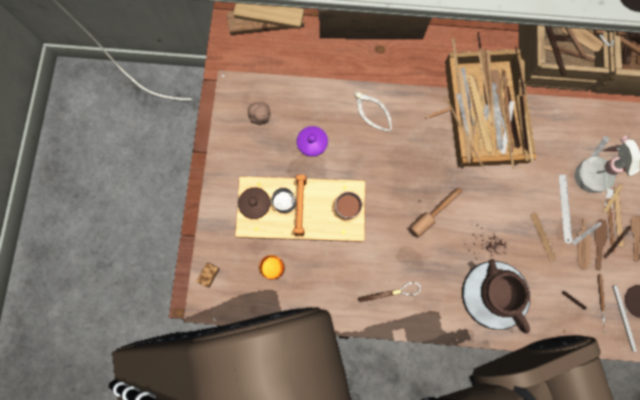

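View pics/scene0.png

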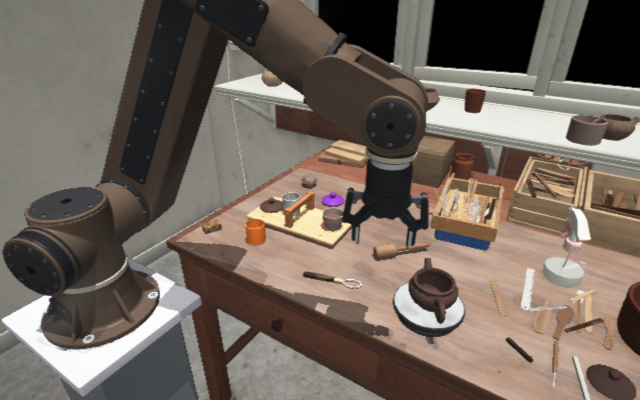

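Top view: the board's corners are at about (239,178), (365,181), (363,241) and (236,237). The bar runs from (300,177) to (299,234), the tin is at (284,201), the lid at (254,203) and the cup at (347,206). The orange tin, purple lid, cork, clay, mallet and loop tool all stand clear of the board.

```bash
python3 - <<'E'
from h import *
for n,u,v,z in [('c1',239,178,.022),('c2',365,181,.022),('c3',363,241,.022),('c4',236,237,.022),('barA',300,178,.082),('barB',299,233,.082),('tin',284,200,.08),('lid',254,203,.045),('cup',347,206,.069),('orange',272,267,.058),('purple',312,140,.02),('mallet',418,228,.03),('handleend',460,190,.02),('free',400,160,0),('free2',390,265,0),('free3',320,275,0),('clay',259,112,.02),('loop',375,110,0)]:
    print(n,px('top0.png',u,v,z))
q=env.state()['tool_rot'];print(R.from_quat([q[1],q[2],q[3],q[0]]).as_matrix().round(3)); print(env.grab_frame('wrist')['T_tool_cam'])
E
```

```text
c1 [ 0.6124 -0.0159  0.022 ]
c2 [ 0.6304 -0.3246  0.022 ]
c3 [ 0.483  -0.3291  0.022 ]
c4 [ 0.4674 -0.0259  0.022 ]
barA [ 0.61  -0.169  0.082]
barB [ 0.4821 -0.1785  0.082 ]
tin [ 0.5555 -0.137   0.08  ]
lid [ 0.5491 -0.0633  0.045 ]
cup [ 0.5556 -0.283   0.069 ]
orange [ 0.4022 -0.1229  0.058 ]
purple [ 0.7252 -0.186   0.02  ]
mallet [ 0.5239 -0.457   0.03  ]
handleend [ 0.6275 -0.5575  0.02  ]
free [ 0.6976 -0.4109  0.    ]
free2 [ 0.4332 -0.3995  0.    ]
free3 [ 0.3955 -0.2334  0.    ]
clay [ 0.7882 -0.0457  0.02  ]
loop [ 0.8262 -0.3401  0.    ]
[[ 0.912  0.409 -0.   ]
 [ 0.409 -0.912  0.001]
 [ 0.    -0.001 -1.   ]]
[[ 2.28764740e-04  9.58507931e-01  2.85065772e-01  7.16997271e-02]
 [ 9.99999271e-01 -5.57166033e-04  1.07092299e-03  1.45742626e-04]
 [ 1.18531714e-03  2.85065319e-01 -9.58507360e-01 -1.42494502e-01]
 [ 0.00000000e+00  0.00000000e+00  0.00000000e+00  1.00000000e+00]]
```

>>> play_rows:
  moves:
    - [0.045,-0.027,-0.01,-1.0]
    - [0.09,-0.054,-0.02,-2.2]
    - [0.135,-0.081,-0.03,-3.4]
    - [0.18,-0.109,-0.04,-4.6]
    - [0.225,-0.136,-0.04,-5.8]
    - [0.27,-0.163,-0.04,-7.0]
    - [0.315,-0.19,-0.04,-8.2]
    - [0.36,-0.218,-0.04,-9.4]
    - [0.405,-0.245,-0.04,-10.6]
    - [0.45,-0.272,-0.04,-11.5]
  claw: -1

```text
clock: 1.15
tcp_pos: [0.5391, -0.16, 0.2713]
tool_rot: [0.0, 0.686, 0.728, -0.0]
ft_force: [0.4, -1.3, 0.5]
gripper_width: 1.0
```

>>> play_rows:
  moves:
    - [0,0,0,0]
    - [0,0,0,0]
    - [0,0,0,0]

```text
clock: 1.45
tcp_pos: [0.5378, -0.1626, 0.2711]
tool_rot: [-0.0, 0.688, 0.726, -0.0]
ft_force: [0.6, -0.2, 0.4]
gripper_width: 0.997
```

```bash
python3 - <<'E'
from h import *
grab('wrist','w1.png'); s=env.state(); print(s['clock'],s['tcp_pos'],s['ft_force']);q=s['tool_rot'];print(R.from_quat([q[1],q[2],q[3],q[0]]).as_matrix().round(3))
E
```

```text
1.5 [ 0.53775677 -0.16298121  0.27122275] [-0.12220366 -0.19428857  0.43315434]
[[-0.053  0.999 -0.   ]
 [ 0.999  0.053 -0.   ]
 [-0.    -0.    -1.   ]]
```

View pics/w1.png

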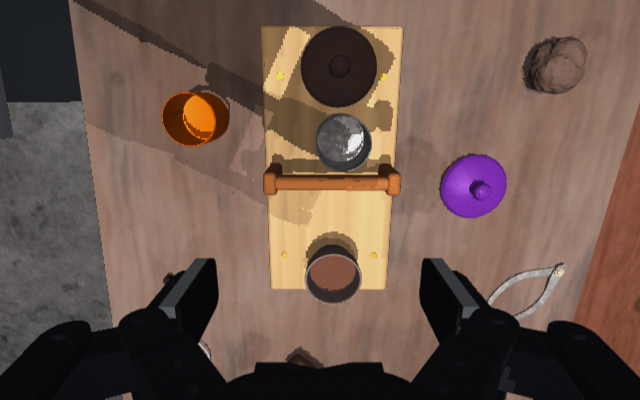

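Wrist view: the board's corners are at about (262,27), (403,27), (388,289) and (271,289). The tin's rim is centred near (344,141), the bar runs from (270,181) to (394,181), and the cup is at (333,277). I'll enlarge the tin and bar area.

```bash
python3 - <<'E'
from h import *
i=cv2.imread('pics/w1.png')[100:210,250:410]; cv2.imwrite('pics/w1c.png',cv2.resize(i,None,fx=5,fy=5,interpolation=cv2.INTER_CUBIC))
for n,u,v,z in [('c1',403,27,.022),('c2',388,289,.022),('c3',271,289,.022),('c4',262,27,.022),('tin',344,141,.08),('barA',394,181,.082),('barB',270,181,.082)]: print(n,px('w1.png',u,v,z))
E
```

```text
c1 [ 0.6162 -0.0158  0.022 ]
c2 [ 0.6348 -0.3208  0.022 ]
c3 [ 0.4847 -0.3291  0.022 ]
c4 [ 0.4708 -0.0237  0.022 ]
tin [ 0.5596 -0.129   0.08  ]
barA [ 0.6117 -0.1652  0.082 ]
barB [ 0.4893 -0.1719  0.082 ]
```

View pics/w1c.png

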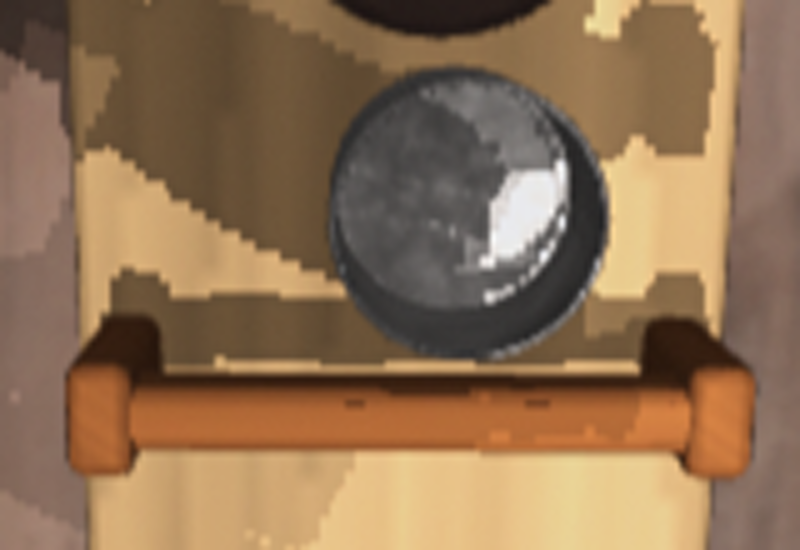

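```bash
python3 - <<'E'
from h import *
t=px('w1.png',343.6,142.4,.08);a=px('w1.png',394.4,183.9,.082);b=px('w1.png',269.8,183.9,.082)
print(t,a,b,(a+b)/2,np.degrees(np.arctan2(*(a-b)[[1,0]])))
s=env.state();q=s['tool_rot'];M=R.from_quat([q[1],q[2],q[3],q[0]]).as_matrix();print(s['tcp_pos'],M.T@(np.array([*t[:2],.043])-s['tcp_pos']), np.degrees(np.arctan2(M[1,0],M[0,0])))
E
```

```text
[ 0.5593 -0.1304  0.08  ] [ 0.6125 -0.1681  0.082 ] [ 0.4892 -0.1749  0.082 ] [ 0.55085 -0.1715   0.082  ] 3.1566667927811065
[ 0.53775677 -0.16298121  0.27122275] [0.03140837 0.0233168  0.22821286] 93.05321316381126
```

>>> play_rows:
  moves:
    - [0.016,0.012,0.02,0]
    - [0.0315,0.0235,0.05,0]
    - [0.0315,0.0235,0.085,0]
    - [0.0315,0.0235,0.12,0]
    - [0.0315,0.0235,0.14,0]
    - [0.0315,0.0235,0.15,0]
    - [0.0315,0.0235,0.15,0]

```text
clock: 2.2
tcp_pos: [0.5594, -0.1301, 0.1205]
tool_rot: [-0.001, 0.688, 0.726, -0.0]
ft_force: [-0.4, 0.2, 0.2]
gripper_width: 1.002
```

```bash
python3 - <<'E'
from h import *
d=grab('wrist','w2.png'); s=env.state(); print(s['clock'],s['tcp_pos'],proj('w2.png',[.5593,-.1304,.08]))
E
```

```text
2.25 [ 0.56001906 -0.13008639  0.12161007] [319.6 230.5]
```

View pics/w2.png

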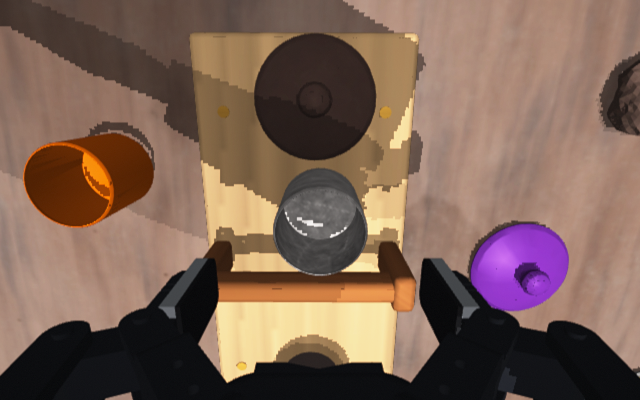

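The rim spans columns 274–367 (centre 320.5) with its bottom at 275. The predicted centre is (319.6, 230.5), so the gripper is centred over the tin and I can go down.

>>> play_rows:
  moves:
    - [0,0,0.02,0]
    - [0,0,0.045,0]
    - [0,0,0.065,0]
    - [0,0,0.075,0]
    - [0,0,0.079,0]
    - [0,0,0.079,0]
    - [0,0,0.079,0]

```text
clock: 2.95
tcp_pos: [0.5606, -0.1294, 0.0433]
tool_rot: [0.001, 0.687, 0.726, 0.0]
ft_force: [0.3, 0.2, 0.3]
gripper_width: 1.001
```

>>> play_rows:
  moves:
    - [0,0,0,0]
    - [0,0,0,0]
    - [0,0,0,0]
    - [0,0,0,0]
    - [0,0,0,0]
    - [0,0,0,0]
    - [0,0,0,0]
    - [0,0,0,0]
  claw: 1
  grip_force: 25

```text
clock: 3.75
tcp_pos: [0.5603, -0.1293, 0.043]
tool_rot: [0.0, 0.687, 0.726, 0.0]
ft_force: [-1.6, -0.4, 5.0]
gripper_width: 0.633
```

>>> play_rows:
  moves:
    - [0,0,-0.008,0]
    - [0,0,-0.02,0]
    - [0,0,-0.035,0]
    - [0,0,-0.055,0]
    - [0,0,-0.08,0]
    - [0,0,-0.105,0]
    - [0,0,-0.125,0]
    - [0,0,-0.14,0]
    - [0,0,-0.145,0]
    - [0,0,-0.145,0]

```text
clock: 4.75
tcp_pos: [0.5602, -0.1292, 0.1883]
tool_rot: [0.001, 0.687, 0.726, 0.0]
ft_force: [-0.6, -0.2, -0.8]
gripper_width: 0.63
```

```bash
python3 - <<'E'
from h import *
grab('scene','s2.png');s=env.state();q=s['tool_rot'];M=R.from_quat([q[1],q[2],q[3],q[0]]).as_matrix();print(s['tcp_pos'],s['gripper_width'],M.T@(np.array([.69,-.415,.188])-s['tcp_pos']))
i=cv2.imread('pics/s2.png')[130:330,150:500]; cv2.imwrite('pics/s2c.png',cv2.resize(i,None,fx=2.2,fy=2.2))
E
```

```text
[ 0.55987965 -0.12915685  0.18739745] 0.634978156890081 [-0.29259203  0.11413846 -0.00053567]
```

View pics/s2c.png

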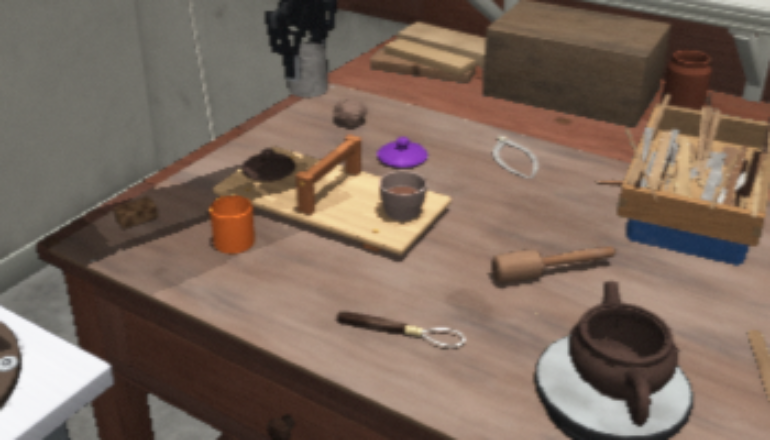

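The tin hangs in the gripper, upright and clear, and the cup and lid are still on the board. Next I carry it to the free spot at (0.69, -0.415).

>>> play_rows:
  moves:
    - [-0.01,0.004,0,0]
    - [-0.03,0.012,0,0]
    - [-0.06,0.024,0,0]
    - [-0.09,0.036,0,0]
    - [-0.125,0.049,0,0]
    - [-0.16,0.063,0,0]
    - [-0.195,0.076,0,0]
    - [-0.23,0.09,0,0]
    - [-0.26,0.102,0,0]
    - [-0.28,0.11,0,0]

```text
clock: 5.8
tcp_pos: [0.6854, -0.4056, 0.1853]
tool_rot: [-0.001, 0.688, 0.726, -0.0]
ft_force: [0.6, 0.3, 0.8]
gripper_width: 0.638
```

>>> play_rows:
  moves:
    - [-0.008,0.002,0.005,0]
    - [-0.012,0.004,0.02,0]
    - [-0.012,0.004,0.045,0]
    - [-0.012,0.004,0.07,0]
    - [-0.012,0.004,0.095,0]
    - [-0.012,0.004,0.115,0]
    - [-0.012,0.004,0.13,0]
    - [-0.012,0.004,0.14,0]
    - [-0.012,0.004,0.145,0]
    - [-0.012,0.004,0.145,0]

```text
clock: 6.8
tcp_pos: [0.69, -0.4143, 0.042]
tool_rot: [-0.0, 0.687, 0.726, -0.0]
ft_force: [-0.2, 0.4, -1.3]
gripper_width: 0.633
```

```bash
python3 - <<'E'
from h import *
grab('scene','s3.png');s=env.state();print(s['clock'],s['tcp_pos'],s['gripper_width'],s['ft_force'])
i=cv2.imread('pics/s3.png')[130:330,200:550]; cv2.imwrite('pics/s3c.png',cv2.resize(i,None,fx=2.2,fy=2.2))
E
```

```text
6.85 [ 0.69020896 -0.41453348  0.04274961] 0.6355550078135044 [ 0.13272497  0.44083305 -0.82578769]
```

View pics/s3c.png

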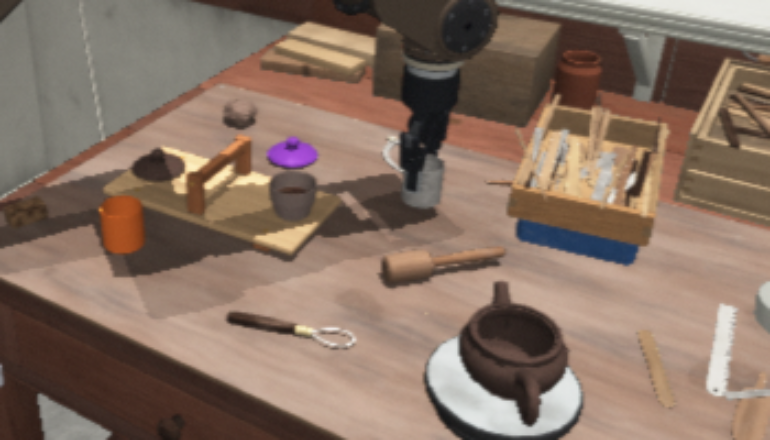

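The tin is upright about 22 mm above bare table. I'll lower it gently.

>>> play_rows:
  moves:
    - [0,0,0.005,0]
    - [0,0,0.01,0]
    - [0,0,0.014,0]
    - [0,0,0.017,0]
    - [0,0,0.019,0]
    - [0,0,0.0205,0]
    - [0,0,0.0215,0]
    - [0,0,0.0215,0]

```text
clock: 7.65
tcp_pos: [0.6901, -0.4146, 0.0211]
tool_rot: [0.0, 0.687, 0.726, -0.0]
ft_force: [-0.2, -0.1, 1.4]
gripper_width: 0.629
```

>>> play_rows:
  moves:
    - [0,0,0.0005,0]
    - [0,0,0.0005,0]
    - [0,0,0.0005,0]
    - [0,0,0.0005,0]
  claw: -0.4

```text
clock: 8.05
tcp_pos: [0.6901, -0.4145, 0.0203]
tool_rot: [0.0, 0.687, 0.726, -0.0]
ft_force: [0.7, 0.4, 0.2]
gripper_width: 0.705
```

>>> play_rows:
  moves:
    - [0,0,0,0]
    - [0,0,0,0]
    - [0,0,0,0]
    - [0,0,0,0]
    - [0,0,0,0]
  claw: -1

```text
clock: 8.55
tcp_pos: [0.69, -0.4145, 0.0203]
tool_rot: [0.0, 0.687, 0.726, -0.0]
ft_force: [-0.3, 0.4, 0.1]
gripper_width: 0.999
```

>>> play_rows:
  moves:
    - [0,0,-0.01,0]
    - [0,0,-0.03,0]
    - [0,0,-0.06,0]
    - [0,0,-0.1,0]
    - [0,0,-0.14,0]
    - [0,0,-0.18,0]
    - [0,0,-0.21,0]
    - [0,0,-0.23,0]
    - [0,0,-0.23,0]

```text
clock: 9.45
tcp_pos: [0.6906, -0.4148, 0.2565]
tool_rot: [0.004, 0.687, 0.726, 0.0]
ft_force: [0.1, -0.2, 0.5]
gripper_width: 1.002
```

```bash
python3 - <<'E'
from h import *
s=env.state();q=s['tool_rot'];M=R.from_quat([q[1],q[2],q[3],q[0]]).as_matrix();print(s['tcp_pos'],s['gripper_width'],s['q'].round(2),M.T@(np.array([.551,-.1715,.251])-s['tcp_pos']))
E
```

```text
[ 0.69061677 -0.41484685  0.25648759] 1.0016182769539967 [-0.62  0.76  0.98 -0.    1.39 -0.68] [ 0.2507184  -0.12597102  0.00349689]
```

>>> play_rows:
  moves:
    - [0.025,-0.012,0,1.3]
    - [0.055,-0.027,0,2.6]
    - [0.085,-0.042,0,3.9]
    - [0.12,-0.06,0,5.2]
    - [0.155,-0.078,0,6.5]
    - [0.19,-0.095,0,7.8]
    - [0.22,-0.11,0,9.1]
    - [0.24,-0.12,0,10.4]
    - [0.25,-0.126,0,11.7]
    - [0.25,-0.126,0,13.0]

```text
clock: 10.45
tcp_pos: [0.5493, -0.1702, 0.2507]
tool_rot: [-0.0, 0.992, 0.13, -0.0]
ft_force: [-0.2, -0.1, -0.0]
gripper_width: 0.999
```

```bash
python3 - <<'E'
from h import *
s=env.state();q=s['tool_rot'];M=R.from_quat([q[1],q[2],q[3],q[0]]).as_matrix();print(s['tcp_pos'],s['q'].round(2),M.T@(np.array([.551,-.1715,.251])-s['tcp_pos']),np.degrees(np.arctan2(M[1,0],M[0,0])))
E
```

```text
[ 0.54932637 -0.17024825  0.25074511] [-0.42  0.4   1.66  0.    1.08  0.9 ] [ 0.001295    0.00164034 -0.00025523] 14.916311554588779
```

Remaining turn: 14.9 − 3.2 = 11.7° ≈ 1.95 units.

>>> play_rows:
  moves:
    - [0.0013,0.0016,0,1.0]
    - [0.0013,0.0016,0,1.95]
    - [0.0013,0.0016,0,1.95]
    - [0.0013,0.0016,0,1.95]
    - [0.0013,0.0016,0,1.95]

```text
clock: 10.95
tcp_pos: [0.5519, -0.173, 0.2503]
tool_rot: [0.0, 1.0, 0.031, -0.0]
ft_force: [0.0, 0.3, 0.4]
gripper_width: 1.0
```

```bash
python3 - <<'E'
from h import *
grab('wrist','w3.png');s=env.state();q=s['tool_rot'];M=R.from_quat([q[1],q[2],q[3],q[0]]).as_matrix();print(s['tcp_pos'],np.degrees(np.arctan2(M[1,0],M[0,0])))
print(proj('w3.png',[.6125,-.1681,.082]),proj('w3.png',[.4892,-.1749,.082]))
E
```

```text
[ 0.55197126 -0.17302251  0.25029497] 3.5634789320026155
[317.1 110.6] [316.3 241.1]
```

View pics/w3.png

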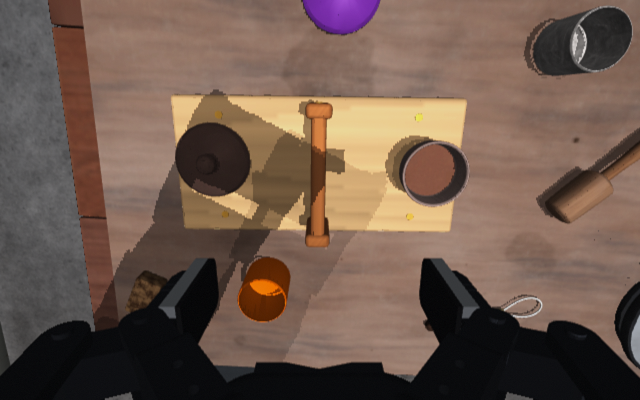

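The silver tin stands upright at upper right (around 590,40). The bar runs between upright tops at about (319,110) and (317,240), so it lies under the gripper. The lid is at (213,159) and the cup's rim at (434,172).

```bash
python3 - <<'E'
from h import *
a=px('w3.png',319,110,.082);b=px('w3.png',317,240,.082);c=(a+b)/2;l=px('w3.png',213,159,.03);k=px('w3.png',434,172.5,.069)
cs=[px('w3.png',*p,.022) for p in [(171,95),(467,99),(452,232),(186,229)]]
u=(a-b)/np.linalg.norm(a-b)
bc=np.mean(cs,0);print(c,bc,u,np.degrees(np.arctan2(u[1],u[0])),l,k,'ownx lid,cup',u@(l-bc),u@(k-bc))
s=env.state();q=s['tool_rot'];M=R.from_quat([q[1],q[2],q[3],q[0]]).as_matrix();print(M.T@(np.array([c[0],c[1],.05])-s['tcp_pos']))
E
```

```text
[ 0.55175 -0.1726   0.082  ] [ 0.55035 -0.1739   0.022  ] [0.99888465 0.04721704 0.        ] 2.7063434432870332 [ 0.5539 -0.0607  0.03  ] [ 0.5617 -0.2834  0.069 ] ownx lid,cup 0.008891009616090515 0.0061670747745228875
[-1.84455290e-04 -4.47286188e-04  2.00294954e-01]
```

>>> play_rows:
  moves:
    - [0,-0.0005,0.02,0.1]
    - [0,-0.0005,0.05,0.1]
    - [0,-0.0005,0.085,0.1]
    - [0,-0.0005,0.12,0.1]
    - [0,-0.0005,0.15,0.1]
    - [0,-0.0005,0.175,0.1]
    - [0,-0.0005,0.192,0.1]
    - [0,-0.0005,0.2,0.1]
    - [0,-0.0005,0.2,0.1]
    - [0,-0.0005,0.2,0.1]

```text
clock: 12.0
tcp_pos: [0.5524, -0.1727, 0.051]
tool_rot: [0.0, 1.0, 0.025, 0.0]
ft_force: [0.2, 0.1, 0.4]
gripper_width: 1.0
```

>>> play_rows:
  moves:
    - [0,0,0,0]
    - [0,0,0,0]
    - [0,0,0,0]
    - [0,0,0,0]
    - [0,0,0,0]
  claw: 0.5
  grip_force: 30

```text
clock: 12.5
tcp_pos: [0.5521, -0.1725, 0.0504]
tool_rot: [0.0, 1.0, 0.025, 0.0]
ft_force: [-0.3, -0.7, 0.4]
gripper_width: 0.252
```

>>> play_rows:
  moves:
    - [0,0,0,0]
    - [0,0,0,0]
    - [0,0,0,0]
    - [0,0,0,0]
    - [0,0,0,0]
  claw: 1

```text
clock: 13.0
tcp_pos: [0.5521, -0.1725, 0.0504]
tool_rot: [0.0, 1.0, 0.025, 0.0]
ft_force: [-1.5, 1.5, 5.3]
gripper_width: 0.157
```

>>> play_rows:
  moves:
    - [0,0,0,0]
    - [0,0,0,0]
    - [0,0,0,0]
    - [0,0,0,0]
    - [0,0,0,0]
  claw: 1
  grip_force: 100

```text
clock: 13.5
tcp_pos: [0.5521, -0.1725, 0.0506]
tool_rot: [0.0, 1.0, 0.025, 0.0]
ft_force: [-1.0, 2.1, 6.8]
gripper_width: 0.146
```

>>> play_rows:
  moves:
    - [0,0,-0.001,0]
    - [0,0,-0.003,0]
    - [0,0,-0.006,0]
    - [0,0,-0.01,0]
    - [0,0,-0.014,0]
    - [0,0,-0.018,0]
    - [0,0,-0.021,0]
    - [0,0,-0.023,0]
    - [0,0,-0.024,0]
    - [0,0,-0.024,0]

```text
clock: 14.5
tcp_pos: [0.552, -0.1725, 0.0744]
tool_rot: [0.0, 1.0, 0.025, 0.0]
ft_force: [0.1, 1.3, -6.3]
gripper_width: 0.142
```

```bash
python3 - <<'E'
from h import *
grab('wrist','w4.png');grab('scene','s4.png');s=env.state();print(s['tcp_pos'],s['ft_force'],s['torque'],s['gripper_width'])
a=cv2.imread('pics/w4.png');b=cv2.resize(cv2.imread('pics/s4.png')[180:260,220:380],None,fx=4,fy=4)
cv2.imwrite('pics/c4.png',cv2.resize(np.vstack([a[:280],b]),None,fx=1,fy=1))
E
```

```text
[ 0.55196779 -0.17251424  0.07420544] [-0.07568476 -0.07966885 -6.04203066] [ 0.05916168 -0.01566062 -0.01670364] 0.1488393203957673
```

View pics/c4.png

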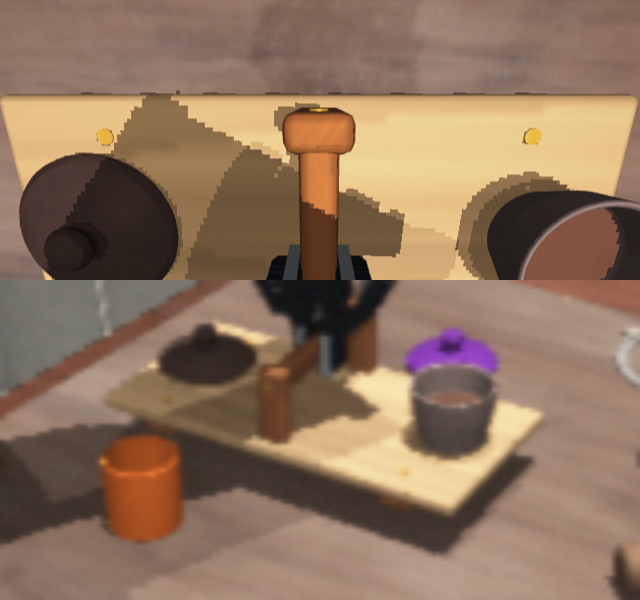

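The board is off the table at full weight (about 6 N) and level: its far edge is at row 95 on both sides. The lid and cup are standing on it. I'll continue straight up.

>>> play_rows:
  moves:
    - [0,0,-0.002,0]
    - [0,0,-0.006,0]
    - [0,0,-0.012,0]
    - [0,0,-0.02,0]
    - [0,0,-0.028,0]
    - [0,0,-0.036,0]
    - [0,0,-0.044,0]
    - [0,0,-0.052,0]
    - [0,0,-0.06,0]
    - [0,0,-0.068,0]

```text
clock: 15.6
tcp_pos: [0.552, -0.1725, 0.143]
tool_rot: [0.0, 1.0, 0.025, 0.0]
ft_force: [0.8, 0.3, -5.7]
gripper_width: 0.145
```

>>> play_rows:
  moves:
    - [0,0,-0.008,0]
    - [0,0,-0.016,0]
    - [0,0,-0.024,0]
    - [0,0,-0.032,0]
    - [0,0,-0.04,0]
    - [0,0,-0.048,0]
    - [0,0,-0.055,0]
    - [0,0,-0.06,0]
    - [0,0,-0.063,0]
    - [0,0,-0.064,0]

```text
clock: 16.6
tcp_pos: [0.5521, -0.1725, 0.2065]
tool_rot: [0.0, 1.0, 0.025, 0.0]
ft_force: [0.2, -0.1, -6.4]
gripper_width: 0.145
```

>>> play_rows:
  moves:
    - [0,0,0,0]
    - [0,0,0,0]
    - [0,0,0,0]
    - [0,0,0,0]
    - [0,0,0,0]
    - [0,0,0,0]
    - [0,0,0,0]
    - [0,0,0,0]
    - [0,0,0,0]
    - [0,0,0,0]

```text
clock: 17.6
tcp_pos: [0.552, -0.1725, 0.2063]
tool_rot: [0.0, 1.0, 0.025, 0.0]
ft_force: [-0.7, -0.1, -5.8]
gripper_width: 0.146
```

```bash
python3 - <<'E'
from h import *
grab('scene','s5.png');grab('wrist','w5.png');s=env.state();print(s['clock'],s['tcp_pos'],s['ft_force'],s['torque'],s['gripper_width'],abs(s['qvel']).max())
a=cv2.imread('pics/s5.png')[90:350,150:550];b=cv2.imread('pics/w5.png')[:280]
cv2.imwrite('pics/c5.png',np.vstack([cv2.resize(a,(480,312)),cv2.resize(b,(480,210))]))
print(np.abs(cv2.imread('pics/w4.png')[80:240].astype(int)-b[80:240]).mean())
E
```

```text
17.7 [ 0.55206207 -0.17253619  0.20632131] [ 0.34805783 -0.93798723 -5.97575149] [0.05074047 0.02442132 0.02836318] 0.14598616208067222 0.0019443038178325574
4.152395833333333
```

View pics/c5.png

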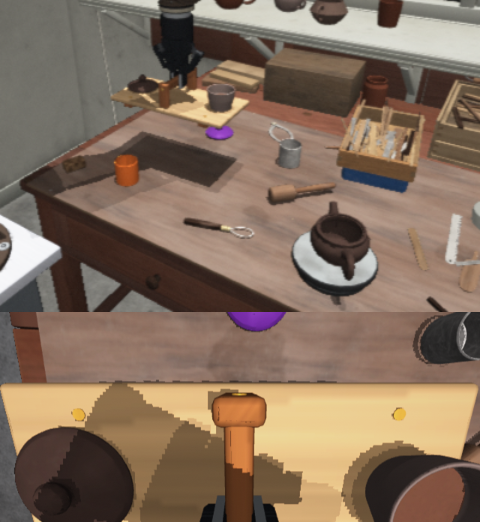

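The board is held level about 155 mm up with the cup and lid standing on it. The tin is upright on the table and the other objects haven't moved. I'm handing in.

```bash
python3 -c "
from bench import env
print(env.finish_job())"
```

```text
the job is handed in; nothing more can be done
None
```

I handed the job in at 17.7 s of the 58 s allowed, and the hand-in reported no verdict. The arm was still holding the board up.

- **Tin:** I lifted it off the board from above and stood it on bare table at about (0.69, -0.415). It is upright in the last pictures.
- **Board:** I gripped the handle bar with 100 N and lifted it straight up. Its underside is about 155 mm above the table, worked out from how far the tool rose rather than measured separately.
- **Last checks:** The wrist force showed a steady load of about 6 N, the grip opening was constant and the arm was still. The board looked level, and the cup and lid had not visibly moved on it.
- **Other objects:** The mallet, cork block, loop tool and both look-alikes appear where they were. The lump of clay was out of view or hidden in the last pictures. It was in place when the tin was being set down, and nothing went near it after that.

No check failed or disagreed. The first approach move stopped about 4 cm short, so I corrected it from the wrist camera before going down for the tin.

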